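# Return the reagent jars to their colour-coded drip stands

## Robot

A 6-joint arm with a two-finger parallel gripper is mounted at the origin on a cart in front of the work surface, level with it; the furniture and walls round the work are solid. World frame = base frame: x ahead of the robot, y to its left, z up, the work surface at z = 0. Lengths are in mm, angles in rad, forces in N, time in s.
With the tool pointing down it reaches from about 350 to 875 mm from the base axis. Payload 4.2 kg.
Tool frame: the origin (TCP) lies between the finger pads; the fingertips stand 25 mm ahead of it and the grasp point (between the pads) lies 6 mm ahead of it; z points along the fingers, y is the line along which they close (so a half turn about z gives the same grasp; the last joint's range is limited). The gripper opens to 85 mm and grips with 20 to 120 N. Pads are 22 mm wide; open, the fingers measure 114 mm over their backs; the gripper's body (76 mm by 85 mm) begins 54 mm behind the grasp point. The pads swing forward as they close: fully open they stand 13 mm farther back than shut.
Start: joints at [1.417, 0.385, 0.008, 0, -1.194, -0.259], TCP at [250.701, 572.493, 220.012] pointing down, gripper open.
Joint ranges: [-3.14, 3.14], [-1.21, 2.06], [-1.07, 1.41], [-3.16, 2.05], [-2.99, -0.16], [-3.1, 3.1]. Speed limits (rad/s): [2.79, 2.79, 3.14, 3.14, 3.14, 3.14].

## Interface

Orientations are given as a unit quaternion [x, y, z, w].
In Python, from bench import arm gives the robot as it stands.
- The arm moves only by the shell command python3 -m pendant 'ROWS'. ROWS is JSON, a list of rows, each a list of 7 numbers: the shift along the tool's x, y, z in m, then the turn, a rotation vector about the tool's x, y, z in degrees, then the finger opening in m, from 0 to 0.0854. In form: [[x, y, z, wx, wy, wz, fingers], ...]. A call has 1 to 12 rows; each row shifts and turns the commanded pose from where the row before left it, along the tool's axes as they then stand; what a row does not reach is not made up. A row lasts 1/10 s, in which the tool goes at most 50 mm and 8.59 degrees, less where a joint would pass 70% of its speed; a pose out of reach is approached as far as the arm can. A call is refused whole if a number of a shift passes 0.05 or a number of a turn 8.59, either way. A call with a gripper value outside its range is refused whole. The fingers move at their own pace and stop on an object; the grip force is fixed at half the most. Time passes only in rows, so rows that do not move let the fingers close. It gives the time, the measured TCP pose, the force, the opening and the grip force at its end, in the units of the state.
- arm.read_state(): the state, without advancing time (a new reading comes with each control period).
- arm.get_image(name): name is "side" or "top" or "wrist"; returns a dict with "image" (480x640x3 uint8, red, green, blue), "fx", "fy", "cx", "cy" (pixels), "k1" (the pictures are not rectified: a ray, as slopes to the right and down, at radius r is drawn at 1 + k1 r^2 times it, then the intrinsics apply), "xyz" and "rotation" of the camera in the world. Camera axes: x right, y down, z forward; pixel columns grow to the right and rows downward; lengths in mm; the calibration is good to about 2 mm. A picture is of the moment at which its call begins. There is no depth.
- arm.job_done(): hands the job in; it is judged then, once.
The state is a dict: "clock": time; "joints": joint angles; "joint_vel": joint speeds; "joint_efforts": joint torques, N m; "position": TCP position; "ee_rot": TCP orientation; "contact_force": force on the tool from outside, world axes, zero at the start; "wrist_torque": the same for the moment, N m; "gripper_width": finger opening in mm; "grasp_force": force on a finger pad.
Only numpy, scipy, OpenCV 4.12 (cv2) and the standard library are available. Lean on these libraries where they do the work, as an engineer would, in place of code of your own. Each camera call takes 0.05 s, during which the arm holds its last target. There are 200 camera calls.

## Task

Put the four screw-lid jars away in the round drip stands: the orange jar in the orange stand, the white jar with the blue label in the blue stand, the brown jar with the black lid in the black stand and the small jar with the red lid in the red stand. Each must end up standing upright and flat on the floor of its stand, inside the rim; do not tip any jar over. Leave the green tube and the steel pellet die where they stand.

Things in the scene. Friction and masses are not known exactly. Their poses are not given: they have to be found in the camera images.
- orange_jar: Orange plastic jar with a white screw lid; 62 mm in diameter, 78 mm tall (straight body up to 67 mm, then the slightly narrower fixed lid). Loose, stands upright at the start. Origin: centre of its underside; z up. Belongs in the orange stand.
- white_jar: White jar with a white screw lid and a blue band on its label; 60 mm in diameter, 82 mm tall (straight body up to 71 mm, then the slightly narrower fixed lid). Loose, stands upright at the start. Origin: centre of its underside; z up. Belongs in the blue stand.
- brown_jar: Dark brown jar with a black screw lid; 48 mm in diameter, 74 mm tall (straight body up to 64 mm, then the slightly narrower fixed lid). Loose, stands upright at the start. Origin: centre of its underside; z up. Belongs in the black stand.
- red_lid_jar: Small squat white jar with a red screw lid; 38 mm in diameter, 36 mm tall (straight body up to 31 mm, then the slightly narrower fixed lid). Loose, stands upright at the start. Origin: centre of its underside; z up. Belongs in the red stand.
- orange_stand: Orange round drip stand fixed to the bench: a shallow dish with a flat floor 82 mm in inside diameter, floor 4 mm above the bench, low rim with its top edge 9.5 mm above the bench, 95 mm over all. Origin: its centre, on the bench; z up. (Behind the work, at x over 0.68 m and y over 0.04 m, stands a fixed clear-walled box 0.31 m tall; keep the gripper clear of it.)
- blue_stand: Blue round drip stand fixed to the bench: a shallow dish with a flat floor 80 mm in inside diameter, floor 4 mm above the bench, low rim with its top edge 9.5 mm above the bench, 93 mm over all. Origin: its centre, on the bench; z up.
- black_stand: Black round drip stand fixed to the bench: a shallow dish with a flat floor 68 mm in inside diameter, floor 4 mm above the bench, low rim with its top edge 9.5 mm above the bench, 81 mm over all. Origin: its centre, on the bench; z up.
- red_stand: Red round drip stand fixed to the bench: a shallow dish with a flat floor 58 mm in inside diameter, floor 4 mm above the bench, low rim with its top edge 9.5 mm above the bench, 71 mm over all. Origin: its centre, on the bench; z up.
- green_tube: Bystander: slim green tube with a white cap, 50 mm in diameter, 105 mm tall, loose, upright. Origin: centre of its underside. To be left alone.
- steel_die: Bystander: grey steel pellet die, stepped round body 50 mm across at the foot, 75 mm tall, loose, upright. Origin: centre of its underside. To be left alone.
Things that resemble listed ones, but are neither listed nor needed, are in the scene too. Leave any yellow look-alike of the orange_jar alone. Several things have the shape of the orange_stand; the one meant has the colours described above.

How it is judged:
By the outcome, as a careful person would: the job done as asked, in the order asked, and still so for the second after the job is handed in, with the robot touching nothing.
It also fails if it takes over 136 s, if anything falls off the work surface, if the arm or the gripper's body presses on something with over 40 N, if the wrist force passes 120 N, or if a joint passes its speed limit or range.

## Working session

There is one attempt and no reset: what is moved stays moved. The work goes in short steps, Python scripts to look and compute and a shell command to move; the robot and the scene stay as the last step left them, time stands still between calls to the robot, and variables do not carry over. Pictures are saved under pics/ and viewed, at most 14 in all, crops included, and the job is handed in when it is done.

```bash
ls; mkdir -p pics
python3 - <<'E'
from bench import arm
import cv2
for n in("top","side"):
    d=arm.get_image(n);cv2.imwrite(f"pics/{n}0.png",d["image"][:,:,::-1])
    print(n,d["fx"],d["fy"],d["cx"],d["cy"],d["k1"],d["xyz"],d["rotation"])
s=arm.read_state();print(s["clock"],s["position"],s["ee_rot"],s["gripper_width"])
E
```

```text
pics
top 548.2108458591977 548.2108458591977 323.56064005962287 238.0788179129255 -0.006758799079089425 [3.82815551e+02 1.28679918e+00 1.39529363e+03] [-0.70118157  0.70985453 -0.05149314  0.04241952]
side 547.2107790666046 547.2107790666046 317.24228496732115 239.87711936265063 -0.07272368983604645 [    2.32973605 -1039.24330087   674.71130486] [ 0.835691   -0.2066752   0.13169751 -0.49148924]
0.1 [250.51132643 572.01056792 219.02828535] [ 9.78756191e-01 -2.05025191e-01 -1.36289126e-04  9.85515632e-04] 85.63766451032494
```

View pics/top0.png

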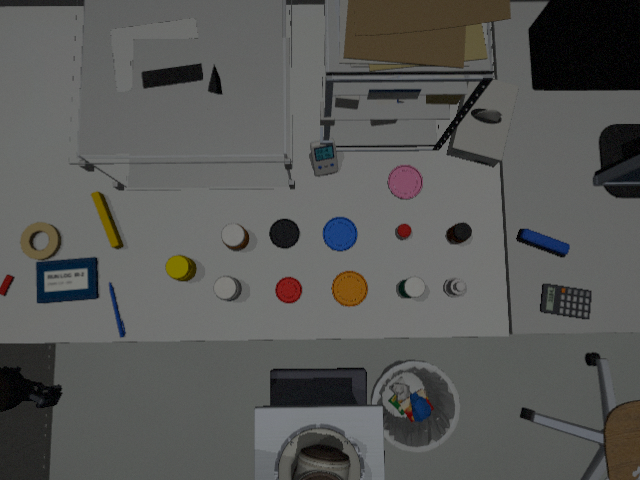

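View pics/side0.png

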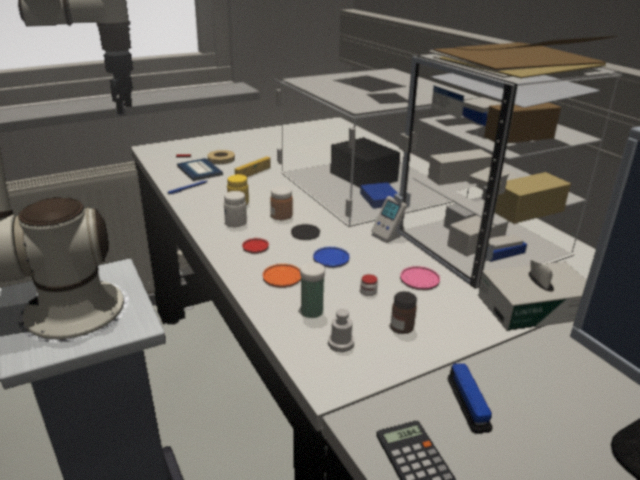

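The top picture shows these, with pixels:
- **Orange jar candidates:** (235,236), orange-brown with a white lid, and (180,267), a yellow look-alike with a yellow lid.
- **Other jars:** white (227,288), brown (459,233), red-lid (403,231).
- **Stands:** black (284,233), blue (340,234), red (288,290). Orange is at (349,288), and the pink one at (405,182) is a decoy.
- **Bystanders:** green tube (411,288), die (455,287).

I'll confirm these in enlarged crops.

Run:
```python
import cv2
a=cv2.imread("pics/top0.png")[160:320,160:480];cv2.imwrite("pics/topc.png",cv2.convertScaleAbs(cv2.resize(a,None,fx=2.5,fy=2.5,interpolation=cv2.INTER_CUBIC),alpha=1.5))
a=cv2.imread("pics/side0.png")[160:360,190:450];cv2.imwrite("pics/sidec.png",cv2.convertScaleAbs(cv2.resize(a,None,fx=3,fy=3,interpolation=cv2.INTER_CUBIC),alpha=1.5))
```

```text
(no output)
```

View pics/topc.png

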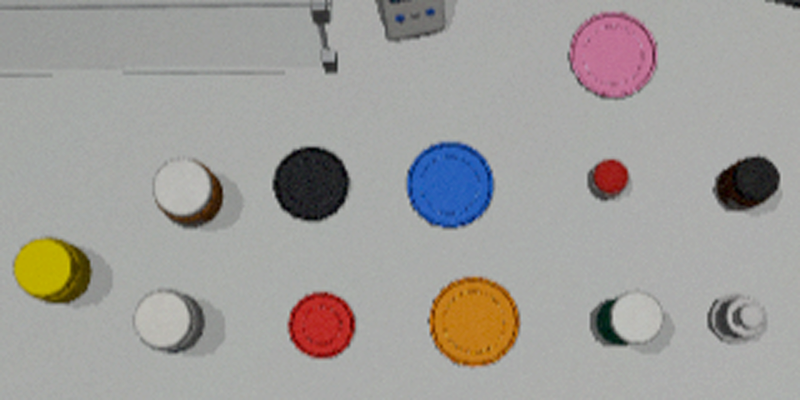

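View pics/sidec.png

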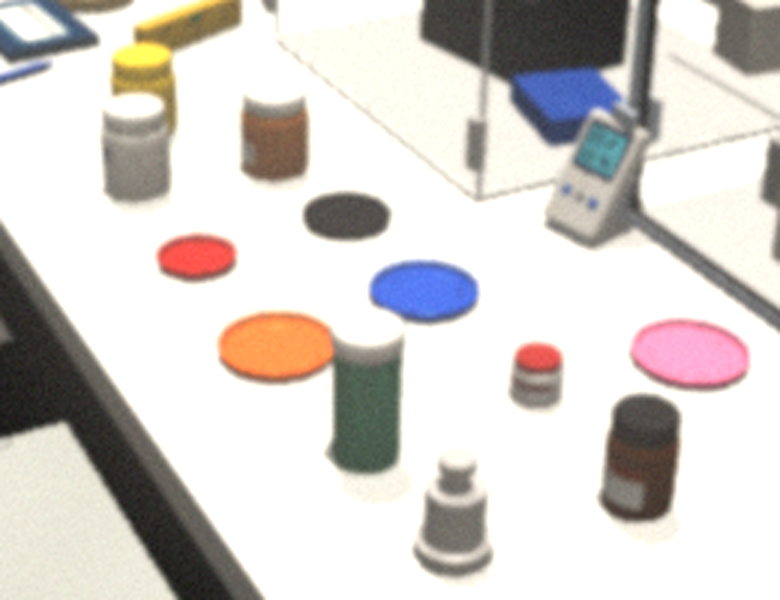

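Orange jar is the one at top crop (183,186): orange-brown body with a white lid. The yellow one at crop (45,269) has a yellow lid and is the look-alike. The orange stand is at crop (474,321), and (613,55) is pink. Next I'll work out positions from the lid and rim centres.

```bash
cat > h.py <<'E'
import numpy as np
from bench import arm
from scipy.spatial.transform import Rotation as R
def pos(d,u,v,z):
    p=np.array([(u-d["cx"])/d["fx"],(v-d["cy"])/d["fy"]]);q=p.copy()
    for _ in range(10): q=p/(1+d["k1"]*(q@q))
    r=R.from_quat(d["rotation"]).apply([q[0],q[1],1]);c=np.array(d["xyz"])
    return c+r*(z-c[2])/r[2]
def proj(d,P):
    q=R.from_quat(d["rotation"]).inv().apply(np.array(P)-d["xyz"]);q=q[:2]/q[2]
    return q*(1+d["k1"]*(q@q))*d["fx"]+[d["cx"],d["cy"]]
E
python3 - <<'E'
from h import *
d=arm.get_image("top");s=arm.get_image("side")
for n,u,v,z in [("orange",183,186,78),("white",163,320,82),("brown",757,178,74),("redj",611,177,36),("green",637,317,105),("die",747,316,75),("yellow",45,269,78),("Sblack",312,184,9.5),("Sblue",450,185,9.5),("Sred",322,325,9.5),("Sorange",474.5,321.5,9.5)]:
    P=pos(d,(u+.5)/2.5-.5+160,(v+.5)/2.5-.5+160,z);q=proj(s,P);print(n,P.round(1),((q+.5-[190,160])*3-.5).round())
E
```

```text
orange [571.1 202.7  78. ] [273.  90.]
white [441.7 220.   82. ] [130. 105.]
brown [ 573.2 -356.8   74. ] [644. 409.]
redj [ 581.3 -219.9   36. ] [535. 353.]
green [ 437.9 -228.9  105. ] [366. 325.]
die [ 438.7 -340.5   75. ] [451. 451.]
yellow [492.1 334.3  78. ] [138.  55.]
Sblack [581.4  81.7   9.5] [343. 211.]
Sblue [578.8 -59.1   9.5] [421. 285.]
Sred [437.9  72.2   9.5] [194. 252.]
Sorange [439.5 -81.5   9.5] [275. 340.]
```

```bash
python3 -m pendant '[[0,0,0,0,0,-7.9,0.0854],[0,0,0,0,0,-7.9,0.0854],[0,0,0,0,0,-7.9,0.0854]]'; python3 -m pendant '[[0.03,0.035,0,0,0,0,0.0854],[0.03,0.035,0,0,0,0,0.0854],[0.03,0.035,0,0,0,0,0.0854],[0.03,0.035,0,0,0,0,0.0854],[0.03,0.035,0,0,0,0,0.0854],[0.03,0.035,0,0,0,0,0.0854],[0.03,0.035,0,0,0,0,0.0854],[0.03,0.035,0,0,0,0,0.0854],[0.03,0.035,0,0,0,0,0.0854],[0,0,0,0,0,0,0.0854],[0,0,0,0,0,0,0.0854]]'
```

```text
clock: 0.5
position: [250.6, 572.3, 219.6]
ee_rot: [1.0, 0.003, -0.0, 0.0]
contact_force: [0.3, 0.9, 0.5]
gripper_width: 85.3
grasp_force: 0.0
clock: 1.6
position: [521.4, 256.6, 219.6]
ee_rot: [1.0, -0.001, -0.0, 0.0]
contact_force: [-0.5, 1.0, 1.2]
gripper_width: 85.5
grasp_force: 0.0
```

```bash
python3 -m pendant '[[0.025,0.027,0,0,0,0,0.0854],[0.025,0.027,0,0,0,0,0.0854],[0,0,0,0,0,0,0.0854],[0,0,0,0,0,0,0.0854]]'
python3 - <<'E'
from h import *
import cv2
d=arm.get_image("wrist");cv2.imwrite("pics/w1.png",cv2.convertScaleAbs(d["image"][:,:,::-1],alpha=1.4))
print(d["xyz"],d["rotation"],proj(d,[571,203,78]),proj(d,[581,82,9.5]),proj(d,[442,220,82]))
E
```

```text
clock: 2.0
position: [570.5, 204.4, 219.6]
ee_rot: [1.0, 0.001, -0.0, 0.0]
contact_force: [-0.5, 1.2, 0.1]
gripper_width: 85.3
grasp_force: 0.0
[642.52579719 204.1852267  373.75983703] [ 0.70071458 -0.69963454 -0.09849078  0.09904621] [315.47818989 219.86195916] [444.66194224 192.50722224] [295.22970733 367.85960504]
```

View pics/w1.png

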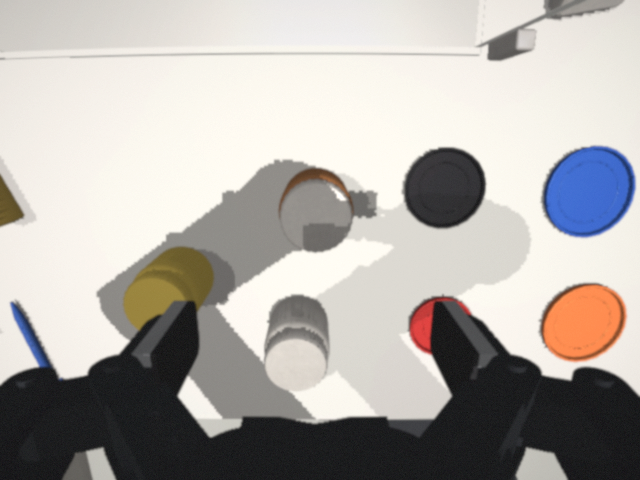

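The wrist view shows the white-lidded jar with the orange body at (316,214), predicted (315,220). The black stand is at (444,187), predicted (445,192). The offset is the same for both, about 3 mm in x and small against the pads. I'll shift x by 2 mm and descend.

```bash
python3 -m pendant '[[0.002,0.001,0.04,0,0,0,0.0854],[0,0,0.04,0,0,0,0.0854],[0,0,0.04,0,0,0,0.0854],[0,0,0.03,0,0,0,0.0854],[0,0,0.02,0,0,0,0.0854],[0,0,0,0,0,0,0.0854]]' && python3 -m pendant '[[0,0,0,0,0,0,0.04],[0,0,0,0,0,0,0.04],[0,0,0,0,0,0,0.04],[0,0,0,0,0,0,0.04],[0,0,0,0,0,0,0.04],[0,0,0,0,0,0,0.04]]'
```

```text
clock: 2.65
position: [570.0, 203.1, 46.9]
ee_rot: [1.0, 0.001, -0.003, 0.002]
contact_force: [-0.1, -0.6, 0.2]
gripper_width: 85.3
grasp_force: 0.0
clock: 3.25
position: [574.5, 203.8, 52.5]
ee_rot: [1.0, 0.001, 0.002, -0.001]
contact_force: [-1.5, 0.5, 6.0]
gripper_width: 54.8
grasp_force: 64.4
```

Run:
```python
from h import *
import cv2
d=arm.get_image("wrist");w=d["image"][200:,:,::-1]
d=arm.get_image("side");a=d["image"][110:250,200:360,::-1]
a=cv2.resize(a,None,fx=2.5,fy=2.5,interpolation=cv2.INTER_CUBIC)
o=np.zeros((600,800,3),np.uint8);o[:350,:400]=a;o[:350,400:]=0
o[350:,:]=0;w=cv2.resize(w,(400,175));o[:175,400:]=w
cv2.imwrite("pics/g1.png",cv2.convertScaleAbs(o[:350],alpha=1.5))
print(arm.read_state())
```

```text
{'clock': 3.35, 'joints': array([ 6.06313268e-01,  5.18707727e-01, -2.38449032e-01,  4.71472581e-04,
       -8.08424257e-01,  9.65579363e-01]), 'joint_vel': array([ 0.00216451, -0.00011432,  0.00024044,  0.00040691, -0.0010587 ,
        0.00142011]), 'joint_efforts': array([-5.17451260e-01, -3.76940918e+01,  1.28927135e+01,  2.90238060e+00,
        2.28705083e-02, -3.91698210e-02]), 'position': array([574.5407511 , 203.82240162,  52.53573607]), 'ee_rot': array([ 9.99996333e-01,  7.10513344e-04,  2.24097760e-03, -1.34427605e-03]), 'contact_force': array([-0.85702977,  1.00994793,  6.60123393]), 'wrist_torque': array([0.38830984, 0.30769001, 0.04427881]), 'grasp_force': 64.36754560883855, 'gripper_width': 54.681102530839446}
```

View pics/g1.png

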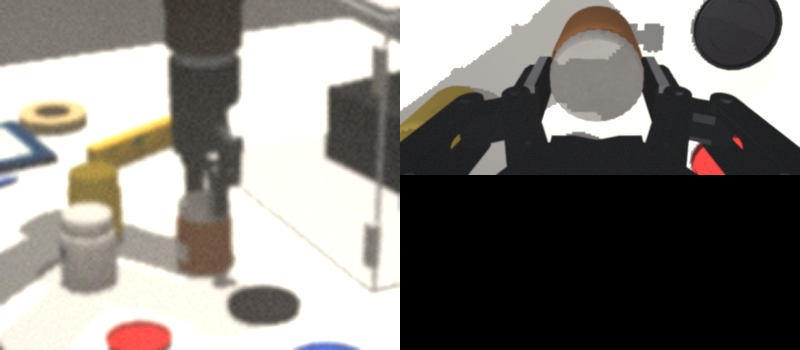

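Run:
```python
from h import *
d=arm.get_image("side")
for P in [[574,203,78],[574,203,0],[574,203,67],[574,172,67],[574,170,36],[574,172,28],[574,170,60],[574,203,100]]: print(P,((proj(d,P)-[200,110])*2.5).round())
w=arm.get_image("wrist");print(w["xyz"])
```

```text
[574, 203, 78] [204. 199.]
[574, 203, 0] [205. 263.]
[574, 203, 67] [204. 208.]
[574, 172, 67] [216. 218.]
[574, 170, 36] [217. 245.]
[574, 172, 28] [216. 251.]
[574, 170, 60] [217. 225.]
[574, 203, 100] [203. 180.]
[645.73121312 203.20867698 207.01513028]
```

Run:
```python
from h import *
import cv2
d=arm.get_image("wrist");w=d["image"][200:440,150:470,::-1]
d=arm.get_image("side");a=d["image"][170:230,250:310,::-1]
a=cv2.resize(a,(400,400),interpolation=cv2.INTER_CUBIC);w=cv2.resize(w,(400,300))
o=np.zeros((400,800,3),np.uint8);o[:,:400]=a;o[:300,400:]=w
cv2.imwrite("pics/g2.png",cv2.convertScaleAbs(o,alpha=2))
```

```text
(no output)
```

View pics/g2.png

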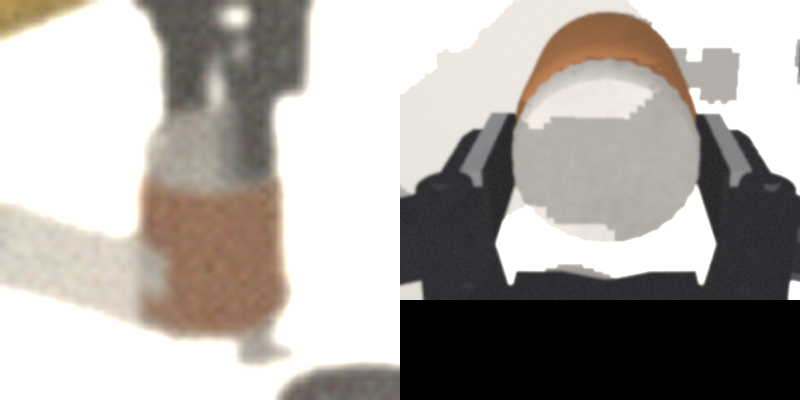

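Run:
```python
from h import *
d=arm.get_image("wrist");s=arm.get_image("side")
print(proj(d,[581,82,9.5]),d["fx"],d["xyz"],proj(d,[571,203,78]))
for y in(172,160,234):
  for z in(36,70): print(y,z,proj(d,[574,y,z]).round(), proj(s,[574,y,z]).round(1))
print("start tip",proj(s,[250.5,572,195]),proj(s,[250.5,572,220]))
```

```text
[541.73917604 253.6140623 ] 395.11960850120545 [645.73154501 203.20837805 207.01518868] [315.21647153 337.40790297]
172 36 [382. 285.] [286.5 207.8]
172 70 [396. 320.] [286.4 196.4]
160 36 [407. 285.] [288.5 209.6]
160 70 [427. 320.] [288.4 198. ]
234 36 [249. 285.] [277.  199.3]
234 70 [235. 319.] [276.7 188.1]
start tip [126.46076851 126.91299587] [125.25416839 118.53006517]
```

The reported finger geometry and the pictures disagree. The side crop shows the fingertip ending at the lid/body joint at (250,180), and the 54.8 mm opening fits the lid. So the real tips sit about 30 mm higher than I assumed. I'll open, go lower in small steps while watching the force, then regrip.

```bash
python3 -m pendant '[[0,0,0,0,0,0,0.0854],[0,0,0,0,0,0,0.0854],[0,0,0,0,0,0,0.0854],[0.004,0,0,0,0,0,0.0854],[0,0,0.005,0,0,0,0.0854],[0,0,0.005,0,0,0,0.0854],[0,0,0,0,0,0,0.0854]]';  python3 -m pendant '[[0,0,0.004,0,0,0,0.0854],[0,0,0.004,0,0,0,0.0854],[0,0,0,0,0,0,0.0854]]'
python3 - <<'E'
from h import *
import cv2
d=arm.get_image("wrist");w=d["image"][200:440,150:470,::-1]
d=arm.get_image("side");a=d["image"][170:230,250:310,::-1]
a=cv2.resize(a,(400,400),interpolation=cv2.INTER_CUBIC);w=cv2.resize(w,(400,300))
o=np.zeros((400,800,3),np.uint8);o[:,:400]=a;o[:300,400:]=w
cv2.imwrite("pics/g3.png",cv2.convertScaleAbs(o,alpha=2))
E
```

```text
clock: 4.35
position: [576.2, 202.3, 38.6]
ee_rot: [1.0, 0.0, -0.001, 0.001]
contact_force: [-0.8, 0.0, -1.0]
gripper_width: 85.6
grasp_force: 0.0
clock: 4.65
position: [576.5, 202.5, 31.2]
ee_rot: [1.0, 0.0, -0.001, 0.0]
contact_force: [-0.9, -0.4, 0.3]
gripper_width: 85.3
grasp_force: 0.0
```

View pics/g3.png

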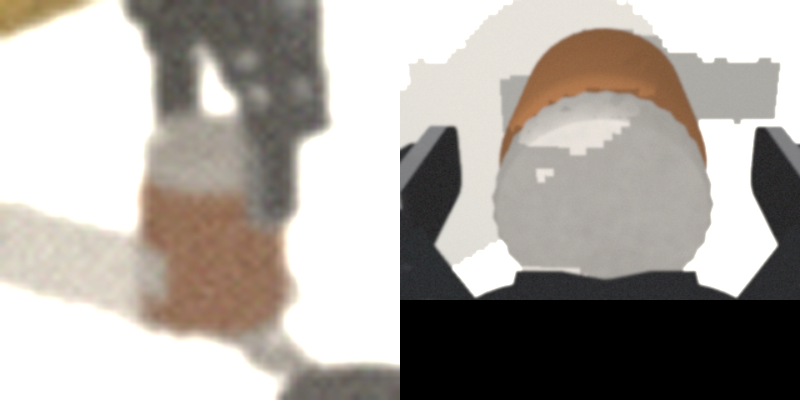

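Fingertips end at (270,222), still high on the body, with the palm well above the lid and no contact. I'll go 16 mm lower and close.

```bash
python3 -m pendant '[[0,0,0.004,0,0,0,0.0854],[0,0,0.004,0,0,0,0.0854],[0,0,0.004,0,0,0,0.0854],[0,0,0.004,0,0,0,0.0854],[0,0,0,0,0,0,0.0854]]' && python3 -m pendant '[[0,0,0,0,0,0,0.045],[0,0,0,0,0,0,0.045],[0,0,0,0,0,0,0.045],[0,0,0,0,0,0,0.045],[0,0,0,0,0,0,0.045]]'
```

```text
clock: 5.25
position: [576.5, 202.5, 15.2]
ee_rot: [1.0, 0.0, -0.001, 0.0]
contact_force: [0.1, -0.4, 0.6]
gripper_width: 85.3
grasp_force: 0.0
clock: 5.75
position: [577.5, 203.1, 16.5]
ee_rot: [1.0, 0.001, 0.001, -0.0]
contact_force: [-0.4, 1.0, 2.7]
gripper_width: 60.9
grasp_force: 65.4
```

```bash
python3 -m pendant '[[0,0,-0.01,0,0,0,0.045],[0,0,-0.03,0,0,0,0.045],[0,0,-0.03,0,0,0,0.045],[0,0,-0.03,0,0,0,0.045],[0,0,0,0,0,0,0.045]]' && python3 -m pendant '[[-0.01,0.02,0,0,0,0,0.045],[-0.015,0.033,0,0,0,0,0.045],[-0.015,0.033,0,0,0,0,0.045],[-0.015,0.033,0,0,0,0,0.045],[-0.015,0.033,0,0,0,0,0.045],[-0.015,0.033,0,0,0,0,0.045],[-0.015,0.033,0,0,0,0,0.045],[-0.015,0.033,0,0,0,0,0.045],[-0.0165,0.0335,0,0,0,0,0.045],[0,0,0,0,0,0,0.045],[0,0,0,0,0,0,0.045]]'
python3 - <<'E'
from h import *
import cv2
d=arm.get_image("wrist");w=d["image"][:,:,::-1]
s=arm.get_image("side");a=s["image"][130:310,200:400,::-1]
o=np.zeros((360,800,3),np.uint8);o[:,:400]=cv2.resize(a,(400,360));o[:300,400:]=cv2.resize(w,(400,300))
cv2.imwrite("pics/p1.png",cv2.convertScaleAbs(o,alpha=1.6)); print(proj(d,[439.5,-81.5,9.5])*.625,(proj(s,[439.5,-81.5,9.5])-[200,130])*2)
E
```

```text
clock: 6.25
position: [579.5, 204.0, 121.1]
ee_rot: [1.0, 0.001, 0.004, -0.002]
contact_force: [1.3, 0.7, -1.4]
gripper_width: 60.8
grasp_force: 65.5
clock: 7.35
position: [444.8, -82.6, 115.5]
ee_rot: [1.0, -0.001, -0.001, -0.0]
contact_force: [0.8, 1.3, -2.2]
gripper_width: 61.2
grasp_force: 65.8
[195.04955104 150.08671716] [162.66706313 285.91157754]
```

View pics/p1.png

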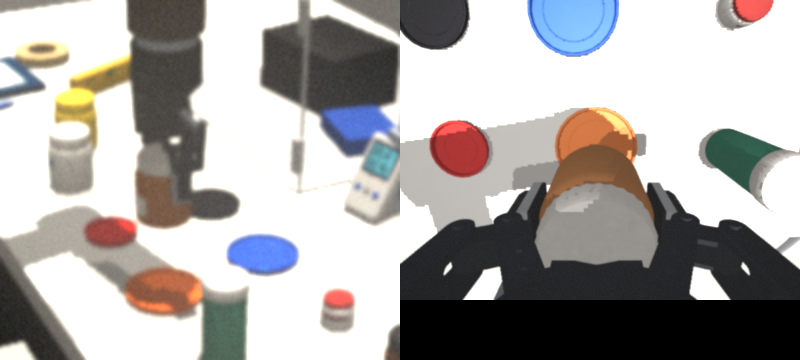

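Side view shows the jar upright, with its underside at about (163,222) over the orange stand at (165,290). I'll lower it.

```bash
python3 -m pendant '[[0.001,0,0.02,0,0,0,0.045],[0,0,0.03,0,0,0,0.045],[0,0,0.025,0,0,0,0.045],[0,0,0.01,0,0,0,0.045],[0,0,0.005,0,0,0,0.045],[0,0,0,0,0,0,0.045],[0,0,0,0,0,0,0.045]]'; python3 -m pendant '[[0,0,0.002,0,0,0,0.045],[0,0,0.002,0,0,0,0.045],[0,0,0,0,0,0,0.045]]'
```

```text
clock: 8.15
position: [447.8, -81.5, 26.9]
ee_rot: [1.0, 0.001, 0.001, -0.0]
contact_force: [0.4, -0.4, -1.8]
gripper_width: 61.3
grasp_force: 65.8
clock: 8.45
position: [446.8, -81.9, 22.2]
ee_rot: [1.0, 0.0, 0.0, -0.0]
contact_force: [-0.6, 0.3, -2.1]
gripper_width: 60.6
grasp_force: 65.8
```

```bash
python3 -m pendant '[[0,0,0.002,0,0,0,0.045],[0,0,0,0,0,0,0.045]]';python3 -m pendant '[[0,0,0.002,0,0,0,0.045],[0,0,0,0,0,0,0.045]]'
```

```text
clock: 8.65
position: [447.1, -81.8, 20.4]
ee_rot: [1.0, 0.001, 0.0, 0.0]
contact_force: [-0.5, 0.8, 2.4]
gripper_width: 60.9
grasp_force: 66.0
clock: 8.85
position: [447.1, -81.9, 20.4]
ee_rot: [1.0, 0.001, 0.0, 0.0]
contact_force: [-6.0, 2.0, 22.8]
gripper_width: 60.8
grasp_force: 68.1
```

Seated. I'll ease off, release and retreat.

```bash
python3 -m pendant '[[0,0,-0.0015,0,0,0,0.045],[0,0,0,0,0,0,0.0854],[0,0,0,0,0,0,0.0854],[0,0,0,0,0,0,0.0854],[0,0,0,0,0,0,0.0854],[0,0,-0.01,0,0,0,0.0854],[0,0,-0.03,0,0,0,0.0854],[0,0,-0.03,0,0,0,0.0854],[0,0,-0.04,0,0,0,0.0854],[0,0,-0.03,0,0,0,0.0854],[0,0,0,0,0,0,0.0854]]'
```

```text
clock: 9.95
position: [449.8, -81.7, 164.7]
ee_rot: [1.0, 0.001, 0.006, -0.0]
contact_force: [-0.1, -0.9, -0.6]
gripper_width: 85.0
grasp_force: 0.0
```

```bash
python3 -m pendant '[[0,-0.032,0,0,0,0,0.0854],[0,-0.045,0,0,0,0,0.0854],[0,-0.045,0,0,0,0,0.0854],[0,-0.045,0,0,0,0,0.0854],[0,-0.045,0,0,0,0,0.0854],[0,-0.045,0,0,0,0,0.0854],[0,-0.045,0,0,0,0,0.0854],[0,0,0,0,0,0,0.0854],[0,0,0,0,0,0,0.0854]]'
python3 - <<'E'
from h import *
import cv2
d=arm.get_image("wrist");w=d["image"][:,:,::-1]
s=arm.get_image("side");a=s["image"][170:320,200:400,::-1]
o=np.zeros((300,800,3),np.uint8);o[:,:400]=cv2.resize(a,(400,300));o[:300,400:]=cv2.resize(w,(400,300))
cv2.imwrite("pics/p2.png",cv2.convertScaleAbs(o,alpha=1.6)); print(proj(d,[442,220,82])*.625,proj(d,[438,72,9.5])*.625)
E
```

```text
clock: 10.85
position: [445.8, 220.7, 158.9]
ee_rot: [1.0, 0.001, -0.001, 0.001]
contact_force: [-0.4, -0.3, -0.6]
gripper_width: 85.5
grasp_force: 0.0
[196.56989795 157.05006723] [311.52148684 142.5911719 ]
```

View pics/p2.png

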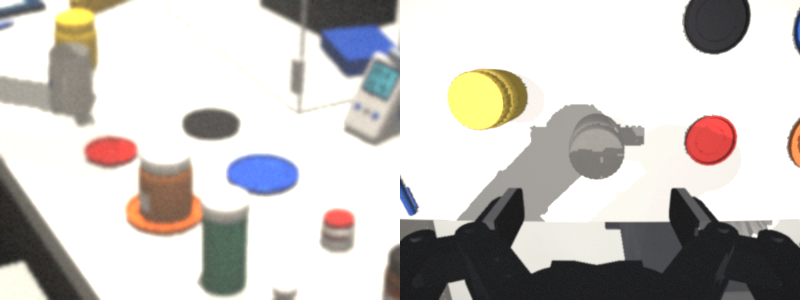

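Left: the orange jar stands upright in the orange stand at (165,185). Right: the white jar lid is at (197,150), the usual offset from the prediction. I'll descend and grip.

```bash
python3 -m pendant '[[0.003,0,0.03,0,0,0,0.0854],[0,0,0.04,0,0,0,0.0854],[0,0,0.03,0,0,0,0.0854],[0,0,0.02,0,0,0,0.0854],[0,0,0.015,0,0,0,0.0854],[0,0,0.005,0,0,0,0.0854],[0,0,0,0,0,0,0.0854],[0,0,0,0,0,0,0.0854]]' && python3 -m pendant '[[0,0,0,0,0,0,0.045],[0,0,0,0,0,0,0.045],[0,0,0,0,0,0,0.045],[0,0,0,0,0,0,0.045],[0,0,0,0,0,0,0.045]]'
```

```text
clock: 11.75
position: [450.1, 220.0, 20.3]
ee_rot: [1.0, 0.0, 0.001, -0.0]
contact_force: [0.0, -0.4, -0.0]
gripper_width: 85.3
grasp_force: 0.0
clock: 12.25
position: [450.2, 220.8, 20.7]
ee_rot: [1.0, 0.001, 0.001, -0.001]
contact_force: [-0.3, -0.9, 5.5]
gripper_width: 58.9
grasp_force: 64.3
```

```bash
python3 -m pendant '[[0,0,-0.01,0,0,0,0.045],[0,0,-0.03,0,0,0,0.045],[0,0,-0.04,0,0,0,0.045],[0,0,-0.03,0,0,0,0.045],[0,0,0,0,0,0,0.045]]' && python3 -m pendant '[[0.01,0.02,0,0,0,0,0.045],[0.016,0.033,0,0,0,0,0.045],[0.016,0.033,0,0,0,0,0.045],[0.016,0.033,0,0,0,0,0.045],[0.016,0.033,0,0,0,0,0.045],[0.016,0.033,0,0,0,0,0.045],[0.016,0.033,0,0,0,0,0.045],[0.016,0.033,0,0,0,0,0.045],[0.015,0.028,0,0,0,0,0.045],[0,0,0,0,0,0,0.045],[0,0,0,0,0,0,0.045]]'
```

```text
clock: 12.75
position: [451.7, 222.0, 134.3]
ee_rot: [1.0, 0.001, 0.004, -0.003]
contact_force: [1.3, 1.3, -1.9]
gripper_width: 59.3
grasp_force: 65.0
clock: 13.85
position: [585.6, -59.3, 128.1]
ee_rot: [1.0, -0.001, -0.002, -0.0]
contact_force: [-1.0, -0.5, -2.3]
gripper_width: 59.0
grasp_force: 65.3
```

Target TCP is (587,-58.5), and the jar seats at z ≈ 24.5. Lowering.

```bash
python3 -m pendant '[[0.001,-0.001,0.02,0,0,0,0.045],[0,0,0.03,0,0,0,0.045],[0,0,0.025,0,0,0,0.045],[0,0,0.015,0,0,0,0.045],[0,0,0.008,0,0,0,0.045],[0,0,0,0,0,0,0.045],[0,0,0,0,0,0,0.045]]'; python3 -m pendant '[[0,0,0.002,0,0,0,0.045],[0,0,0.002,0,0,0,0.045],[0,0,0,0,0,0,0.045]]'
```

```text
clock: 14.55
position: [588.2, -57.1, 32.2]
ee_rot: [1.0, 0.001, 0.001, 0.0]
contact_force: [0.3, -1.1, -1.8]
gripper_width: 58.8
grasp_force: 65.3
clock: 14.85
position: [587.8, -57.7, 27.8]
ee_rot: [1.0, 0.0, 0.0, -0.0]
contact_force: [0.1, 0.2, -2.0]
gripper_width: 58.8
grasp_force: 65.3
```

```bash
python3 -m pendant '[[0,0,0.002,0,0,0,0.045],[0,0,0,0,0,0,0.045]]';python3 -m pendant '[[0,0,0.0015,0,0,0,0.045],[0,0,0,0,0,0,0.045]]'
```

```text
clock: 15.05
position: [587.6, -57.8, 25.4]
ee_rot: [1.0, 0.0, -0.0, -0.0]
contact_force: [-0.0, 0.6, -1.7]
gripper_width: 58.8
grasp_force: 65.3
clock: 15.25
position: [587.9, -57.8, 24.8]
ee_rot: [1.0, 0.001, 0.0, 0.0]
contact_force: [-1.7, 0.0, 3.9]
gripper_width: 59.0
grasp_force: 65.6
```

```bash
python3 -m pendant '[[0,0,0,0,0,0,0.0854],[0,0,0,0,0,0,0.0854],[0,0,0,0,0,0,0.0854],[0,0,0,0,0,0,0.0854],[0,0,-0.01,0,0,0,0.0854],[0,0,-0.03,0,0,0,0.0854],[0,0,-0.03,0,0,0,0.0854],[0,0,-0.04,0,0,0,0.0854],[0,0,-0.03,0,0,0,0.0854],[0,0,0,0,0,0,0.0854]]' && python3 -m pendant '[[-0.002,0.03,0,0,0,0,0.0854],[-0.002,0.045,0,0,0,0,0.0854],[-0.002,0.045,0,0,0,0,0.0854],[-0.002,0.045,0,0,0,0,0.0854],[0,0.045,0,0,0,0,0.0854],[0,0.045,0,0,0,0,0.0854],[0,0.044,0,0,0,0,0.0854],[0,0,0,0,0,0,0.0854],[0,0,0,0,0,0,0.0854]]'
python3 - <<'E'
from h import *
import cv2
d=arm.get_image("wrist");w=d["image"][:,:,::-1]
s=arm.get_image("side");a=s["image"][170:320,200:400,::-1]
o=np.zeros((300,800,3),np.uint8);o[:,:400]=cv2.resize(a,(400,300));o[:300,400:]=cv2.resize(w,(400,300))
cv2.imwrite("pics/p3.png",cv2.convertScaleAbs(o,alpha=1.6)); print(proj(d,[573.2,-356.8,74])*.625,proj(d,[581.3,-219.9,36])*.625)
E
```

```text
clock: 16.25
position: [591.0, -57.7, 170.4]
ee_rot: [1.0, 0.001, 0.006, -0.0]
contact_force: [0.1, 0.2, 0.7]
gripper_width: 85.4
grasp_force: 0.0
clock: 17.15
position: [579.1, -357.5, 163.1]
ee_rot: [1.0, -0.001, -0.001, -0.0]
contact_force: [0.3, -0.4, 0.1]
gripper_width: 85.7
grasp_force: 0.0
[195.40949052 155.36411035] [ 80.12747873 139.0718608 ]
```

View pics/p3.png

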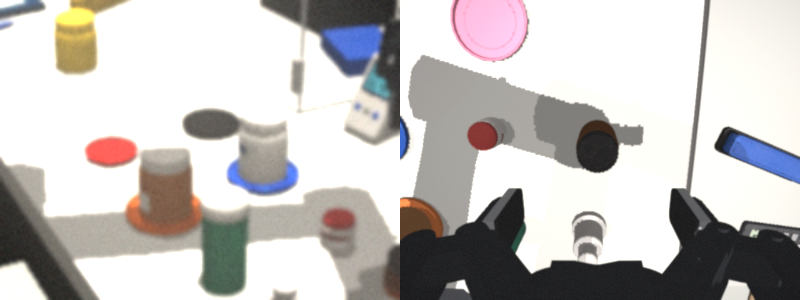

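The white jar is upright in the blue stand at (262,175). The brown jar lid is at wrist view (197,151), centred. Descending.

```bash
python3 -m pendant '[[0,0.001,0.03,0,0,0,0.0854],[0,0,0.04,0,0,0,0.0854],[0,0,0.035,0,0,0,0.0854],[0,0,0.02,0,0,0,0.0854],[0,0,0.015,0,0,0,0.0854],[0,0,0.007,0,0,0,0.0854],[0,0,0,0,0,0,0.0854],[0,0,0,0,0,0,0.0854]]' && python3 -m pendant '[[0,0,0,0,0,0,0.035],[0,0,0,0,0,0,0.035],[0,0,0,0,0,0,0.035],[0,0,0,0,0,0,0.035],[0,0,0,0,0,0,0.035],[0,0,0,0,0,0,0.035],[0,0,0,0,0,0,0.035]]'
```

```text
clock: 18.05
position: [581.0, -357.8, 18.4]
ee_rot: [1.0, 0.001, 0.001, 0.001]
contact_force: [0.1, -0.2, -0.4]
gripper_width: 85.5
grasp_force: 0.0
clock: 18.75
position: [580.7, -358.1, 18.2]
ee_rot: [1.0, 0.001, 0.001, 0.001]
contact_force: [0.4, 0.4, 6.1]
gripper_width: 46.9
grasp_force: 61.9
```

```bash
python3 -m pendant '[[0,0,-0.01,0,0,0,0.035],[0,0,-0.03,0,0,0,0.035],[0,0,-0.04,0,0,0,0.035],[0,0,-0.04,0,0,0,0.035],[0,0,-0.025,0,0,0,0.035],[0,0,0,0,0,0,0.035],[0,0,0,0,0,0,0.035]]' && python3 -m pendant '[[0,-0.02,0,0,0,0,0.035],[0,-0.04,0,0,0,0,0.035],[0,-0.042,0,0,0,0,0.035],[0,-0.042,0,0,0,0,0.035],[0.002,-0.042,0,0,0,0,0.035],[0.002,-0.042,0,0,0,0,0.035],[0.002,-0.042,0,0,0,0,0.035],[0.002,-0.042,0,0,0,0,0.035],[0,-0.042,0,0,0,0,0.035],[0,-0.042,0,0,0,0,0.035],[0,-0.025,0,0,0,0,0.035],[0,-0.015,0,0,0,0,0.035]]' && python3 -m pendant '[[0,0,0,0,0,0,0.035],[0,0,0,0,0,0,0.035]]'
```

```text
clock: 19.45
position: [579.5, -357.3, 161.9]
ee_rot: [1.0, 0.0, 0.0, -0.001]
contact_force: [0.1, -0.7, -1.4]
gripper_width: 46.8
grasp_force: 61.6
clock: 20.65
position: [586.0, 80.6, 160.2]
ee_rot: [1.0, 0.002, -0.002, 0.0]
contact_force: [-0.4, -0.3, -0.9]
gripper_width: 46.7
grasp_force: 61.7
clock: 20.85
position: [586.9, 77.9, 161.1]
ee_rot: [1.0, 0.0, -0.001, 0.0]
contact_force: [-0.3, 0.3, -0.7]
gripper_width: 46.7
grasp_force: 61.7
```

Target is (589, 80.4), and the jar seats at z ≈ 22.

```bash
python3 -m pendant '[[0.002,-0.0025,0.02,0,0,0,0.035],[0,0,0.04,0,0,0,0.035],[0,0,0.035,0,0,0,0.035],[0,0,0.02,0,0,0,0.035],[0,0,0.012,0,0,0,0.035],[0,0,0.004,0,0,0,0.035],[0,0,0,0,0,0,0.035],[0,0,0,0,0,0,0.035]]'; python3 -m pendant '[[0,0,0.002,0,0,0,0.035],[0,0,0.002,0,0,0,0.035],[0,0,0,0,0,0,0.035]]'
```

```text
clock: 21.65
position: [590.6, 80.8, 32.3]
ee_rot: [1.0, 0.0, 0.001, -0.0]
contact_force: [-0.4, 0.7, -0.4]
gripper_width: 46.6
grasp_force: 61.7
clock: 21.95
position: [589.6, 80.9, 27.2]
ee_rot: [1.0, 0.0, 0.0, -0.0]
contact_force: [-0.8, 0.5, -0.5]
gripper_width: 46.8
grasp_force: 61.7
```

```bash
python3 -m pendant '[[0,0,0.002,0,0,0,0.035],[0,0,0,0,0,0,0.035]]'
```

```text
clock: 22.15
position: [589.4, 80.8, 24.8]
ee_rot: [1.0, 0.0, -0.0, 0.0]
contact_force: [-0.1, 0.3, -1.0]
gripper_width: 46.6
grasp_force: 61.7
```

```bash
python3 -m pendant '[[0,0,0.0015,0,0,0,0.035],[0,0,0,0,0,0,0.035]]'; python3 -m pendant '[[0,0,0.0015,0,0,0,0.035],[0,0,0,0,0,0,0.035]]'
```

```text
clock: 22.35
position: [589.5, 80.7, 23.3]
ee_rot: [1.0, 0.0, -0.0, 0.0]
contact_force: [-0.3, -0.1, -1.4]
gripper_width: 46.8
grasp_force: 61.7
clock: 22.55
position: [589.8, 80.8, 22.2]
ee_rot: [1.0, 0.001, 0.0, 0.0]
contact_force: [-0.7, 0.3, 0.3]
gripper_width: 46.8
grasp_force: 61.8
```

```bash
python3 -m pendant '[[0,0,0.0005,0,0,0,0.035],[0,0,0,0,0,0,0.0854],[0,0,0,0,0,0,0.0854],[0,0,0,0,0,0,0.0854],[0,0,0,0,0,0,0.0854],[0,0,0,0,0,0,0.0854],[0,0,-0.01,0,0,0,0.0854],[0,0,-0.03,0,0,0,0.0854],[0,0,-0.03,0,0,0,0.0854],[0,0,-0.04,0,0,0,0.0854],[0,0,-0.03,0,0,0,0.0854],[0,0,0,0,0,0,0.0854]]' && python3 -m pendant '[[0,0.03,0,0,0,0,0.0854],[-0.002,0.045,0,0,0,0,0.0854],[-0.002,0.045,0,0,0,0,0.0854],[-0.002,0.045,0,0,0,0,0.0854],[0,0.045,0,0,0,0,0.0854],[0,0.045,0,0,0,0,0.0854],[0,0.046,0,0,0,0,0.0854],[0,0,0,0,0,0,0.0854],[0,0,0,0,0,0,0.0854]]'
python3 - <<'E'
from h import *
import cv2
d=arm.get_image("wrist");w=d["image"][:,:,::-1]
s=arm.get_image("side");a=s["image"][170:320,200:400,::-1]
o=np.zeros((300,800,3),np.uint8);o[:,:400]=cv2.resize(a,(400,300));o[:300,400:]=cv2.resize(w,(400,300))
cv2.imwrite("pics/p4.png",cv2.convertScaleAbs(o,alpha=1.6)); print(proj(d,[581.3,-219.9,36])*.625)
E
```

```text
clock: 23.75
position: [592.8, 81.6, 168.0]
ee_rot: [1.0, 0.001, 0.006, -0.002]
contact_force: [-0.1, 0.3, 0.0]
gripper_width: 85.3
grasp_force: 0.0
clock: 24.65
position: [583.2, -221.3, 161.0]
ee_rot: [1.0, -0.001, -0.001, -0.0]
contact_force: [0.0, 0.4, 0.2]
gripper_width: 85.5
grasp_force: 0.0
[194.90121244 142.68366687]
```

View pics/p4.png

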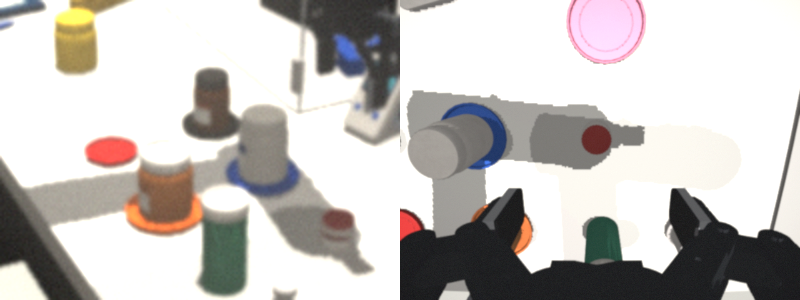

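The brown jar is upright in the black stand at (211,100). The red lid is at wrist (196,139), centred. I'll go down part of the way and check tip height on the small jar.

```bash
python3 -m pendant '[[0.003,-0.001,0.03,0,0,0,0.06],[0,0,0.04,0,0,0,0.06],[0,0,0.04,0,0,0,0.06],[0,0,0.025,0,0,0,0.06],[0,0,0.01,0,0,0,0.06],[0,0,0.003,0,0,0,0.06],[0,0,0,0,0,0,0.06],[0,0,0,0,0,0,0.06]]'
python3 - <<'E'
from h import *
import cv2
d=arm.get_image("wrist");w=d["image"][200:440,150:470,::-1]
s=arm.get_image("side");a=s["image"][230:310,330:410,::-1]
o=np.zeros((400,800,3),np.uint8);o[:,:400]=cv2.resize(a,(400,400),interpolation=cv2.INTER_CUBIC);o[:300,400:]=cv2.resize(w,(400,300))
cv2.imwrite("pics/g4.png",cv2.convertScaleAbs(o,alpha=1.9))
for P in [[587,-257,0],[587,-257,20],[587,-257,40],[582,-220,36],[582,-220,0],[587,-183,20],[587,-183,40]]:print(P,((proj(s,P)-[330,230])*5).round())
E
```

```text
clock: 25.55
position: [588.3, -219.1, 15.4]
ee_rot: [1.0, 0.001, 0.002, 0.0]
contact_force: [-0.6, -0.6, 0.3]
gripper_width: 60.0
grasp_force: 0.0
[587, -257, 0] [242. 346.]
[587, -257, 20] [246. 307.]
[587, -257, 40] [249. 268.]
[582, -220, 36] [191. 236.]
[582, -220, 0] [186. 305.]
[587, -183, 20] [153. 224.]
[587, -183, 40] [155. 185.]
```

View pics/g4.png

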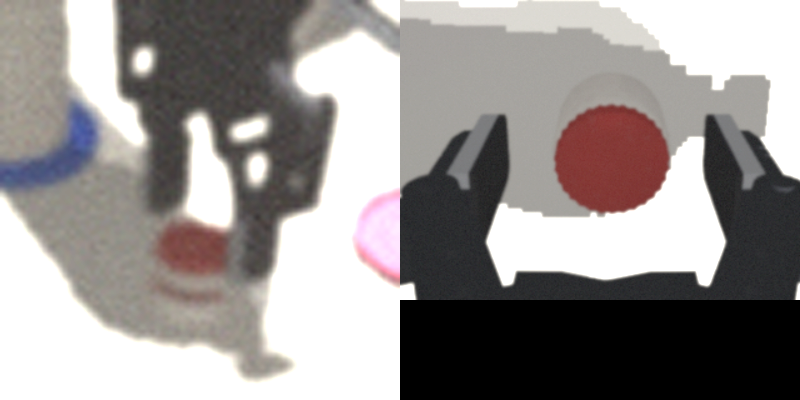

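The near tip is at (255,275) and the far tip at (165,212), which puts the tips at z ≈ 35 mm for TCP z 15. I need tips at about 14 mm, so I'll lower 18 mm and close.

```bash
python3 -m pendant '[[0,0,0.005,0,0,0,0.06],[0,0,0.005,0,0,0,0.06],[0,0,0.004,0,0,0,0.06],[0,0,0,0,0,0,0.06]]'; python3 -m pendant '[[0,0,0.002,0,0,0,0.06],[0,0,0.002,0,0,0,0.06],[0,0,0,0,0,0,0.06]]'; python3 -m pendant '[[0,0,0,0,0,0,0.025],[0,0,0,0,0,0,0.025],[0,0,0,0,0,0,0.025],[0,0,0,0,0,0,0.025],[0,0,0,0,0,0,0.025]]'
```

```text
clock: 26.05
position: [586.2, -219.2, -1.5]
ee_rot: [1.0, 0.0, -0.001, -0.0]
contact_force: [-0.1, -0.3, -0.1]
gripper_width: 60.2
grasp_force: 0.0
clock: 26.35
position: [586.7, -219.2, -4.8]
ee_rot: [1.0, 0.0, -0.0, -0.0]
contact_force: [0.6, 1.1, -0.1]
gripper_width: 60.1
grasp_force: 0.0
clock: 26.85
position: [587.3, -219.3, -4.1]
ee_rot: [1.0, 0.001, 0.0, 0.0]
contact_force: [-1.1, 1.1, 2.4]
gripper_width: 36.1
grasp_force: 60.0
```

```bash
python3 -m pendant '[[0,0,-0.01,0,0,0,0.025],[0,0,-0.03,0,0,0,0.025],[0,0,-0.04,0,0,0,0.025],[0,0,-0.04,0,0,0,0.025],[0,0,-0.03,0,0,0,0.025],[0,0,0,0,0,0,0.025],[0,0,0,0,0,0,0.025]]' && python3 -m pendant '[[-0.01,-0.02,0,0,0,0,0.025],[-0.016,-0.033,0,0,0,0,0.025],[-0.016,-0.033,0,0,0,0,0.025],[-0.016,-0.033,0,0,0,0,0.025],[-0.016,-0.033,0,0,0,0,0.025],[-0.016,-0.033,0,0,0,0,0.025],[-0.016,-0.033,0,0,0,0,0.025],[-0.016,-0.033,0,0,0,0,0.025],[-0.016,-0.033,0,0,0,0,0.025],[-0.005,-0.008,0,0,0,0,0.025],[0,0,0,0,0,0,0.025],[0,0,0,0,0,0,0.025]]'
```

```text
clock: 27.55
position: [586.7, -219.1, 146.4]
ee_rot: [1.0, 0.0, 0.001, -0.0]
contact_force: [-0.3, 0.3, -0.2]
gripper_width: 36.8
grasp_force: 59.9
clock: 28.75
position: [443.4, 72.2, 144.9]
ee_rot: [1.0, 0.0, -0.001, 0.0]
contact_force: [0.0, -0.6, -0.2]
gripper_width: 35.9
grasp_force: 60.0
```

```bash
python3 -m pendant '[[0,-0.0005,0.02,0,0,0,0.025],[0,0,0.04,0,0,0,0.025],[0,0,0.04,0,0,0,0.025],[0,0,0.02,0,0,0,0.025],[0,0,0.012,0,0,0,0.025],[0,0,0.004,0,0,0,0.025],[0,0,0,0,0,0,0.025],[0,0,0,0,0,0,0.025]]'; python3 -m pendant '[[0,0,0.002,0,0,0,0.025],[0,0,0.002,0,0,0,0.025],[0,0,0,0,0,0,0.025]]'
```

```text
clock: 29.55
position: [444.3, 72.9, 10.0]
ee_rot: [1.0, 0.0, 0.001, -0.0]
contact_force: [0.2, 0.3, 0.2]
gripper_width: 36.3
grasp_force: 60.1
clock: 29.85
position: [443.6, 73.2, 5.7]
ee_rot: [1.0, 0.0, 0.0, -0.0]
contact_force: [0.1, 0.1, -0.8]
gripper_width: 36.4
grasp_force: 60.1
```

```bash
python3 -m pendant '[[0,0,0.0015,0,0,0,0.025],[0,0,0,0,0,0,0.025]]'; python3 -m pendant '[[0,0,0.001,0,0,0,0.025],[0,0,0,0,0,0,0.025]]'
```

```text
clock: 30.05
position: [443.6, 73.2, 4.0]
ee_rot: [1.0, 0.001, -0.0, -0.0]
contact_force: [0.3, -0.7, -0.2]
gripper_width: 36.1
grasp_force: 60.1
clock: 30.25
position: [443.6, 73.2, 2.9]
ee_rot: [1.0, 0.0, -0.0, 0.0]
contact_force: [0.2, 0.4, -0.0]
gripper_width: 36.4
grasp_force: 60.1
```

```bash
python3 -m pendant '[[0,0,0.0015,0,0,0,0.025],[0,0,0,0,0,0,0.025]]'; python3 -m pendant '[[0,0,0.001,0,0,0,0.025],[0,0,0,0,0,0,0.025]]'; python3 -m pendant '[[0,0,0.001,0,0,0,0.025],[0,0,0,0,0,0,0.025]]'
```

```text
clock: 30.45
position: [443.5, 73.1, 1.3]
ee_rot: [1.0, 0.0, -0.0, 0.0]
contact_force: [0.1, -0.5, -0.8]
gripper_width: 36.3
grasp_force: 60.1
clock: 30.65
position: [443.6, 73.1, 0.4]
ee_rot: [1.0, 0.0, -0.0, 0.0]
contact_force: [1.1, -0.1, -0.2]
gripper_width: 36.3
grasp_force: 60.1
clock: 30.85
position: [443.7, 73.2, -0.1]
ee_rot: [1.0, 0.001, 0.0, 0.0]
contact_force: [-0.4, -0.7, 3.5]
gripper_width: 36.1
grasp_force: 60.7
```

Contact at the expected height. Release, rise and check.

```bash
python3 -m pendant '[[0,0,0,0,0,0,0.055],[0,0,0,0,0,0,0.055],[0,0,0,0,0,0,0.055],[0,0,0,0,0,0,0.055],[0,0,-0.01,0,0,0,0.055],[0,0,-0.03,0,0,0,0.055],[0,0,-0.04,0,0,0,0.055],[0,0,-0.04,0,0,0,0.055],[0,0,-0.04,0,0,0,0.055],[0,0,-0.04,0,0,0,0.055],[0,0,0,0,0,0,0.055]]' && python3 -m pendant '[[0,-0.04,0,0,0,0,0.06],[0,-0.045,0,0,0,0,0.06],[0,-0.045,0,0,0,0,0.06],[0,-0.045,0,0,0,0,0.06],[0,-0.045,0,0,0,0,0.06],[0,0,0,0,0,0,0.06],[0,0,0,0,0,0,0.06],[0,0,0,0,0,0,0.06]]'
python3 - <<'E'
from h import *
import cv2
t=arm.get_image("top")["image"][200:320,240:480,::-1]
s=arm.get_image("side");a=s["image"][170:370,200:420,::-1]
o=np.zeros((600,800,3),np.uint8);o[:300,:600]=cv2.resize(t,(600,300),interpolation=cv2.INTER_CUBIC);o[300:,:330]=cv2.resize(a,(330,300))
cv2.imwrite("pics/f.png",cv2.convertScaleAbs(o,alpha=1.7))
E
```

```text
clock: 31.95
position: [446.9, 74.4, 206.1]
ee_rot: [1.0, 0.001, 0.006, -0.003]
contact_force: [1.3, 0.7, -0.2]
gripper_width: 54.4
grasp_force: 0.0
clock: 32.75
position: [443.0, 292.1, 199.3]
ee_rot: [1.0, 0.0, -0.0, 0.0]
contact_force: [0.6, 1.0, 1.4]
gripper_width: 60.1
grasp_force: 0.0
```

View pics/f.png

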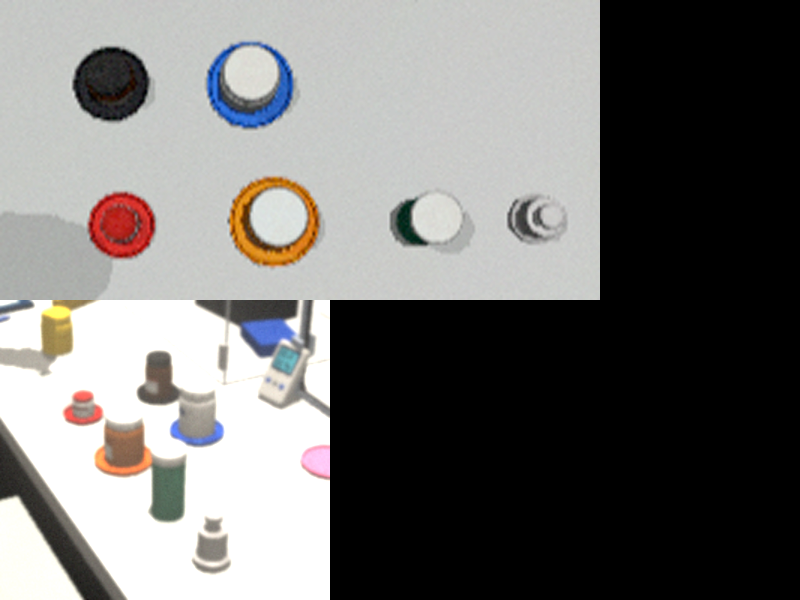

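The top view shows each jar within the rim of its own stand: brown (111,80), white (251,80), red-lid (121,222), orange (277,218). The side view shows all four upright, and the tube and die have not moved.

```bash
python3 -c "
from bench import arm
print(arm.job_done())"
```

```text
the job is handed in; nothing more can be done
None
```

All four jars stand upright in their matching stands, placed in the order asked, with the green tube and steel die untouched; the job was handed in at about 33 s.

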